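# Sweep the loose knobs into the catch

## Robot

A 6-joint arm with a two-finger parallel gripper is mounted at the origin on a cart in front of the work surface, level with it; the furniture and walls round the work are solid. World frame = base frame: x ahead of the robot, y to its left, z up, the work surface at z = 0. Lengths are in m, angles in degrees, forces in N, time in s.
With the tool pointing down it reaches from about 0.3 to 1 m from the base axis. Payload 5.1 kg.
Tool frame: the origin (TCP) lies at the very end of the fingers, on their centre line; the grasp point (between the pads) lies 19 mm behind it; z points along the fingers, y is the direction in which the jaws open and shut (so a half turn about z gives the same grasp; the last joint's range is limited). The gripper opens to 95 mm and grips with 3 to 60 N. Pads are 20 mm wide; open, the fingers measure 119 mm over their backs; the gripper's body (75 mm by 180 mm) begins 59 mm behind the grasp point.
Start: joints at [-76.696, 7.093, 94.555, -0, 78.352, -4.733], TCP at [0.201, -0.618, 0.215] pointing down, gripper open.
Joint ranges: [-149.61, 149.61], [-58.7, 133.49], [1.44, 155.28], [-77.14, 257.14], [18.33, 153.61], [-166.67, 166.67]. Speed limits (degrees/s): [147.25, 147.25, 180, 180, 180, 180].

## Interface

Orientations are given as [roll, pitch, yaw] about the fixed x, y, z axes, in that order (R = Rz(yaw) Ry(pitch) Rx(roll)).
In Python, from cell import robot gives the robot as it stands.
- The arm moves only by the shell command python3 -m jog 'ROWS' [FORCE]. ROWS is a JSON object of lists of equal length, an entry for each row: "claw": the opening in per cent of the stroke, from 0 (shut) to 100 (fully open); "slide": the shift along the tool's x, y, z in m, a list of three; "rotation": the turn, a rotation vector about the tool's x, y, z in degrees, a list of three. In form: {"claw": [claw, ...], "slide": [[dx, dy, dz], ...], "rotation": [[wx, wy, wz], ...]}. A call has 1 to 20 rows; each row shifts and turns the commanded pose from where the row before left it, along the tool's axes as they then stand; what a row does not reach is not made up. A row lasts 1/10 s, in which the tool goes at most 50 mm and 8.59 degrees, less where a joint would pass 70% of its speed; a pose out of reach is approached as far as the arm can. A call is refused whole if a number of a shift passes 0.05 or a number of a turn 8.59, either way. A call with a gripper value outside its range is refused whole. The fingers move at their own pace and stop on an object; FORCE is the grip in N (left out, the last holds). Time passes only in rows, so rows that do not move let the fingers close. It gives the time, the measured TCP pose, the force and the opening at its end, in the units of the state.
- robot.read_state(): the state, without advancing time (a new reading comes with each control period).
- robot.capture(name): name is "scene" or "top" or "wrist"; returns a dict with "image" (420x560x3 uint8, red, green, blue), "fovy" (degrees; the focal length in pixels is half the picture's height over the tangent of half this angle, whatever the lens; pixels are square), "cx", "cy" (the principal point, pixels), "rvec" (rotation vector, rad) and "tvec" (3), from world to camera coordinates, as OpenCV has them; the wrist camera has in their place "mount" (4x4, takes a point from camera to tool coordinates, whose origin is the TCP and whose axes are the flange's). Camera axes: x right, y down, z forward; pixel columns grow to the right and rows downward; lengths in m; the calibration is good to about 2 mm. A picture is of the moment at which its call begins: read the wrist's pose just before it. There is no depth.
- robot.hand_in(): hands the job in, once; it reports no verdict.
The state is a dict: "t": time; "joints": joint angles; "dq": joint speeds; "joint_efforts": joint torques, N m; "position": TCP position; "tcp_rot": TCP orientation; "ft_force": force on the tool from outside, world axes, zero at the start; "ft_torque": the same for the moment, N m; "grip_width": finger opening in m.
Only numpy, scipy, OpenCV 4.12 (cv2) and the standard library are available. Lean on these libraries where they do the work, as an engineer would, in place of code of your own. Each camera call takes 0.05 s, during which the arm holds its last target.

## Task

Three black lobed knobs lie loose on the grey board that covers the sink. With the fingers, sweep all three along the board through the open side of the three-sided steel catch, until each knob lies flat and completely inside it. Push them only, do not pick any of them up, and leave the eyepiece, the roll of tape and the covered dish where they stand.

Things in the scene. Friction and masses are not known exactly. Their poses are not given: they have to be found in the camera images.
- knob0: black round lobed knob, 40 mm across and 21 mm high (vertical sides to 18 mm, small brass centre on top), 0.05 kg, loose, lying flat on the board; the origin is the centre of its underside, z up. It slides under a light push near its foot
- knob1: a second knob like knob0
- knob2: a third knob like knob0
- catch: three-sided steel catch fixed on the left part of the board; no floor: knobs slide on the board right in. Walls 4 mm thick, 18 mm high; inside 120 mm wide (its y), 110 mm deep (its x). Origin: middle of the inside, at board level. Open side faces its -x (about to the robot's right): mouth at x = -55 mm, back wall +55, sides y = +-60. Lips flare 30 deg from the mouth to x = -80, y = +-78; screw ears reach y = +-83
- sink_board: fixed grey board over the sink, 320 mm (x) by 535 mm (y) and 12 mm thick; the origin is the centre of its underside, so its flat top, on which the knobs lie, is 12 mm above the origin
- eyepiece: spare microscope eyepiece, bystander, loose, standing upright on the board beyond the knobs: 34 mm across, 45 mm high; the origin is the centre of its underside
- tape: roll of copper tape lying flat, bystander, loose, on the board beyond the knobs: 68 mm across, 20 mm high; the origin is the centre of its underside
- dish: covered glass dish, bystander, loose, on the bench to the right of the board: 58 mm across, 15 mm high; the origin is the centre of its underside
There are look-alikes about, which are no part of the job. What is shaped like the knob2 but blue or pink is not meant.

How it is judged:
By the outcome, as a careful person would: the job done as asked, in the order asked, and still so for the second after the job is handed in, with the robot touching nothing.
It also fails if it takes over 72 s, if anything falls off the work surface, if the arm or the gripper's body presses on something with over 40 N, if the wrist force passes 120 N, or if a joint passes its speed limit or range.

## Working session

There is one attempt and no reset: what is moved stays moved. The work goes in short steps, Python scripts to look and compute and a shell command to move; the robot and the scene stay as the last step left them, time stands still between calls to the robot, and variables do not carry over. Pictures are saved under pics/ and viewed, and the job is handed in when it is done.

```bash
ls; mkdir -p pics; cat > h.py <<'E'
import numpy as np, cv2
from cell import robot
def snap(n,f):
    d=robot.capture(n); cv2.imwrite('pics/'+f,d['image'][:,:,::-1]); return d
def ray(d,u,v,z):
    f=d['image'].shape[0]/2/np.tan(np.radians(d['fovy'])/2)
    R=cv2.Rodrigues(np.array(d['rvec'],float))[0];t=np.array(d['tvec'],float).ravel()
    c=-R.T@t; r=R.T@np.array([(u-d['cx'])/f,(v-d['cy'])/f,1]); return c+r*(z-c[2])/r[2]
def proj(d,p):
    f=d['image'].shape[0]/2/np.tan(np.radians(d['fovy'])/2)
    R=cv2.Rodrigues(np.array(d['rvec'],float))[0];q=R@np.array(p,float)+np.array(d['tvec'],float).ravel()
    return q[0]/q[2]*f+d['cx'],q[1]/q[2]*f+d['cy']
E
python3 - <<'E'
from h import *
for n in('scene','top','wrist'):
    d=snap(n,n+'0.png'); print(n,{k:v for k,v in d.items() if k!='image'})
print(robot.read_state())
E
```

```text
pics
scene {'fovy': 46.86318290171728, 'cx': 273.9630556121765, 'cy': 216.58423670163788, 'rvec': array([ 1.80779884, -1.00070331,  0.66152199]), 'tvec': array([-0.23936901,  0.22718702,  0.70315252])}
top {'fovy': 46.52372959393344, 'cx': 283.2301058640502, 'cy': 206.63479161702054, 'rvec': array([ 2.20995654, -2.15347312,  0.15920169]), 'tvec': array([-0.00757094,  0.4976651 ,  0.99617709])}
wrist {'fovy': 61.41685374786071, 'cx': 278.63956065660295, 'cy': 205.38810751284433, 'mount': array([[ 7.31439005e-04, -9.63798780e-01, -2.66629663e-01,
         7.47536182e-02],
       [ 9.99998733e-01,  3.28022717e-04,  1.55755432e-03,
        -7.56441274e-04],
       [-1.41370837e-03, -2.66630465e-01,  9.63797799e-01,
        -1.68700918e-01],
       [ 0.00000000e+00,  0.00000000e+00,  0.00000000e+00,
         1.00000000e+00]])}
{'t': 0.15, 'joints': array([-7.66963902e+01,  7.12443820e+00,  9.46153174e+01, -5.87200060e-04,
        7.83512548e+01, -4.73281648e+00]), 'dq': array([-0.08092671,  0.0036673 , -0.20433994,  0.03840146,  0.02725606,
        0.02454625]), 'joint_efforts': array([ 7.79705942e-05, -4.18194652e+01, -3.60470545e+01,  7.74847646e-02,
        4.68164950e-02, -1.06599978e-04]), 'position': array([ 0.20110798, -0.61758902,  0.21368294]), 'tcp_rot': array([-1.79909252e+02, -6.93624650e-03,  1.80365398e+01]), 'ft_force': array([ 0.42220822,  0.03197475, -0.45056298]), 'ft_torque': array([-5.97814868e-05,  4.31628221e-02, -4.58933664e-02]), 'grip_width': 0.09517954766116435}
```

View pics/top0.png

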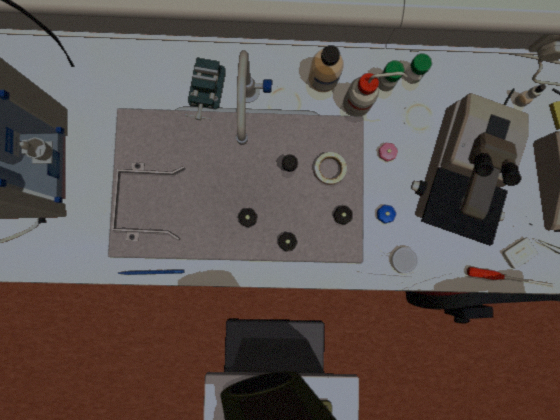

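View pics/scene0.png

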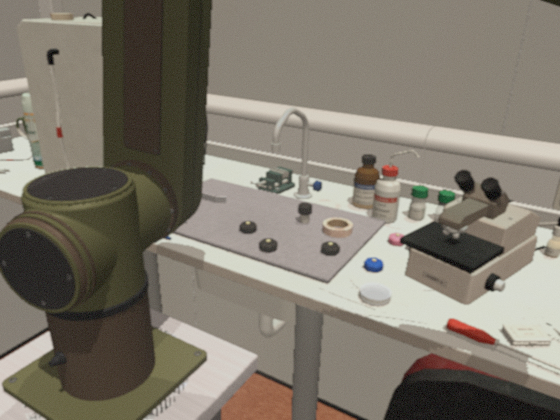

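The top view shows the knobs at about (248,217), (288,241) and (343,215). The eyepiece is at (289,163), the tape at (330,168), the catch at (115-183, 168-238), and the tap spout hangs to about (242,138). Next I'll zoom in and measure.

```bash
python3 - <<'E'
from h import *
d=robot.capture('top'); im=d['image'][:,:,::-1]
cv2.imwrite('pics/z1.png',cv2.resize(im[90:280,100:370],None,fx=2.9,fy=2.9,interpolation=cv2.INTER_CUBIC))
R=cv2.Rodrigues(d['rvec'])[0]; print('cam',-R.T@d['tvec'])
# guess board top from board edges
for z in (0,0.012):
  print(z,[ray(d,*p,z)[:2].round(4).tolist() for p in((117,108),(364,115),(363,262),(109,257))])
g=im.max(axis=2)
m=(g<60).astype(np.uint8); m[:195]=0;m[256:]=0;m[:,:225]=0;m[:,370:]=0
n,l,s,c=cv2.connectedComponentsWithStats(m)
for i in range(1,n):
  if s[i][4]>40: print(s[i],c[i],ray(d,*c[i],0.018+0.006).round(4), ray(d,*c[i],0.012).round(4))
E
```

```text
cam [0.38535864 0.04085719 1.04399525]
0 [[0.706, 0.3706], [0.7094, -0.1694], [0.3864, -0.1691], [0.3841, 0.3677]]
0.012 [[0.7023, 0.3668], [0.7057, -0.167], [0.3864, -0.1667], [0.3842, 0.364]]
[333 206  19  19 273] [342.00732601 214.71794872] [ 0.4844 -0.1191  0.024 ] [ 0.4856 -0.121   0.012 ]
[238 208  19  20 268] [247.04850746 217.00373134] [0.4741 0.0804 0.024 ] [0.4752 0.0808 0.012 ]
[278 232  19  19 264] [286.78030303 241.08712121] [ 0.426  -0.0039  0.024 ] [ 0.4265 -0.0045  0.012 ]
```

View pics/z1.png

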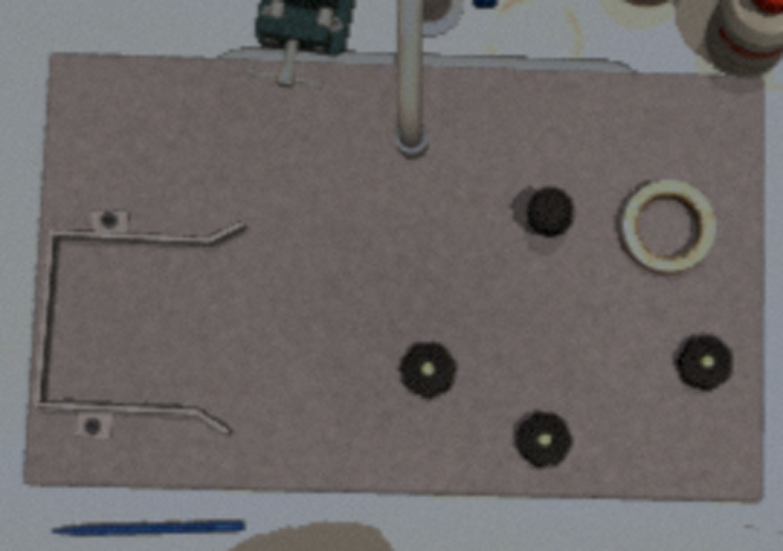

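```bash
python3 - <<'E'
from h import *
d=robot.capture('top')
P=lambda x,y,z:ray(d,100+(x+.5)/2.9-.5,90+(y+.5)/2.9-.5,z).round(4)
for n,x,y,z in [('bk far',54,235,.03),('bk near',42,405,.03),('mouth far',210,241,.03),('mouth near',197,411,.03),('tip far',245,226,.03),('tip near',230,432,.03),
 ('k0',427,369,.033),('k1',543,439,.033),('k2',707,361,.033),('eye',549,211,.057),('tape',668,226,.032),('spout z.2',412,145,.2),('spout z.12',412,145,.12)]: print(n,P(x,y,z))
# fit catch
loc=np.array([[57,62],[57,-62],[-55,62],[-55,-62],[-80,78],[-80,-78]])/1000
obs=np.array([P(54,235,.03),P(42,405,.03),P(210,241,.03),P(197,411,.03),P(245,226,.03),P(230,432,.03)])[:,:2]
from scipy.optimize import least_squares
def f(p):
  c,s=np.cos(p[2]),np.sin(p[2]); return (loc@np.array([[c,s],[-s,c]])+p[:2]-obs).ravel()
best=min((least_squares(f,[.5,.25,a]) for a in(1.57,-1.57)),key=lambda r:r.cost)
print(best.x,np.degrees(best.x[2]),best.fun.reshape(-1,2).round(4))
E
```

```text
bk far [0.563  0.3503 0.03  ]
bk near [0.4409 0.3514 0.03  ]
mouth far [0.562  0.2392 0.03  ]
mouth near [0.4394 0.2424 0.03  ]
tip far [0.5737 0.2147 0.03  ]
tip near [0.4252 0.2185 0.03  ]
k0 [0.4735 0.0803 0.033 ]
k1 [ 0.4257 -0.0038  0.033 ]
k2 [ 0.4848 -0.1208  0.033 ]
eye [ 0.5861 -0.0033  0.057 ]
tape [ 0.5828 -0.0914  0.032 ]
spout z.2 [0.5951 0.0872 0.2   ]
spout z.12 [0.615  0.0916 0.12  ]
[ 0.4997409   0.24343436 -1.60769319] -92.11403454710816 [[-0.0034 -0.1661]
 [-0.0052 -0.1626]
 [ 0.0017  0.0569]
 [ 0.0004  0.0583]
 [ 0.0069  0.1058]
 [-0.0005  0.1078]]
```

```bash
cat >> h.py <<'E'
E
python3 - <<'E'
from h import *
from scipy.optimize import least_squares
loc=np.array([[57,-62],[57,62],[-55,-62],[-55,62],[-80,-78],[-80,78]])/1000
obs=np.array([[.563,.3503],[.4409,.3514],[.562,.2392],[.4394,.2424],[.5737,.2147],[.4252,.2185]])
def f(p):
  c,s=np.cos(p[2]),np.sin(p[2]); return (loc@np.array([[c,s],[-s,c]])+p[:2]-obs).ravel()
b=least_squares(f,[.5,.25,1.57]); print(b.x,np.degrees(b.x[2]),b.fun.reshape(-1,2).round(4))
c,s=np.cos(b.x[2]),np.sin(b.x[2])
for k in ([.4735,.0803],[.4257,-.0038],[.4848,-.1208]): print((np.array(k)-b.x[:2])@np.array([[c,-s],[s,c]]))
E
```

```text
[0.50119413 0.29541197 1.55179001] 88.91101820326274 [[ 0.0013  0.0009]
 [-0.0006  0.0022]
 [ 0.0001  0.    ]
 [-0.0012 -0.0008]
 [ 0.004  -0.0008]
 [-0.0035 -0.0016]]
[-0.21559945  0.02360089]
[-0.30059271  0.06979392]
[-0.41644837  0.00848099]
```

```bash
python3 - <<'E'
from h import *
d=robot.capture('scene'); im=d['image'][:,:,::-1]
cv2.imwrite('pics/z2.png',cv2.resize(im[100:270,180:400],None,fx=3.4,fy=3.4,interpolation=cv2.INTER_CUBIC))
t=robot.capture('top')
for z in (.05,.1,.15,.2,.25):
  p=ray(t,241.5,139,z); u,v=proj(d,p); print(z,p.round(3),((u-180)*3.4,(v-100)*3.4))
E
```

```text
0.05 [0.634 0.096 0.05 ] (np.float64(333.49737239882427), np.float64(313.16830908677383))
0.1 [0.621 0.093 0.1  ] (np.float64(329.23992258834863), np.float64(254.9236263211173))
0.15 [0.609 0.09  0.15 ] (np.float64(324.7473331731861), np.float64(193.46208081125732))
0.2 [0.596 0.088 0.2  ] (np.float64(319.99957073440294), np.float64(128.50960235497135))
0.25 [0.584 0.085 0.25 ] (np.float64(314.97425959204213), np.float64(59.76007709566392))
```

View pics/z2.png

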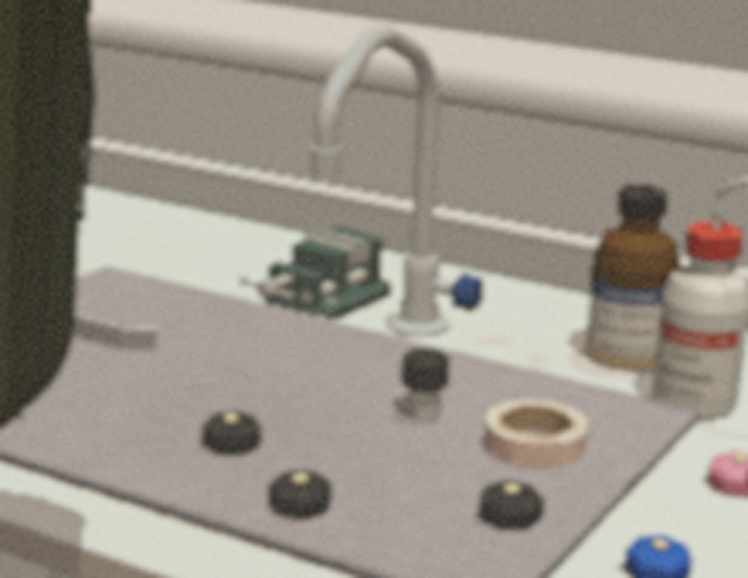

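```bash
python3 -m jog '{"claw":[26,26,26,26,26,26,26,26,26,26],"slide":[[0,0,0],[0,0,0],[0,0,0],[0,0,0],[0,0,0],[0,0,0],[0,0,0],[0,0,0],[0,0,0],[0,0,0]],"rotation":[[0,0,-8],[0,0,-8],[0,0,-8],[0,0,-8],[0,0,-8],[0,0,-8],[0,0,-8],[0,0,-8],[0,0,-8],[0,0,0]]}' 20
```

```text
t: 1.35
position: [0.2012, -0.618, 0.2146]
tcp_rot: [-180.0, -0.0, 90.0]
ft_force: [-0.6, 0.5, 0.2]
grip_width: 0.0262
```

```bash
python3 -m jog '{"claw":[26,26,26,26,26,26,26,26,26,26,26,26,26,26,26,26,26,26,26,26],"slide":[[0.036,0.015,0],[0.036,0.015,0],[0.036,0.015,0],[0.036,0.015,0],[0.036,0.015,0],[0.036,0.015,0],[0.036,0.015,0],[0.036,0.015,0],[0.036,0.015,0],[0.036,0.015,0],[0.036,0.015,0],[0.036,0.015,0],[0.036,0.015,0],[0.036,0.015,0],[0.036,0.015,0],[0.036,0.015,0],[0.036,0.015,0],[0.036,0.018,0],[0,0,0],[0,0,0]],"rotation":[[0,0,0],[0,0,0],[0,0,0],[0,0,0],[0,0,0],[0,0,0],[0,0,0],[0,0,0],[0,0,0],[0,0,0],[0,0,0],[0,0,0],[0,0,0],[0,0,0],[0,0,0],[0,0,0],[0,0,0],[0,0,0],[0,0,0],[0,0,0]]}'
cat >> h.py <<'E'
def wsnap(f):
    s=robot.read_state(); d=robot.capture('wrist'); cv2.imwrite('pics/'+f,d['image'][:,:,::-1])
    from scipy.spatial.transform import Rotation as Ro
    T=np.eye(4); T[:3,:3]=Ro.from_euler('xyz',s['tcp_rot'],degrees=True).as_matrix(); T[:3,3]=s['position']
    C=np.linalg.inv(T@d['mount']); d['rvec']=cv2.Rodrigues(C[:3,:3])[0].ravel(); d['tvec']=C[:3,3]; return d,s
E
python3 - <<'E'
from h import *
d,s=wsnap('w1.png'); print(s['position'],s['tcp_rot'])
for k in ([.4735,.0803],[.4257,-.0038],[.5012,.2954]): print(k,proj(d,k+[.033]))
E
```

```text
t: 3.35
position: [0.4738, 0.0306, 0.2146]
tcp_rot: [-180.0, 0.0, 90.0]
ft_force: [-0.5, -0.2, -0.7]
grip_width: 0.0247
[0.47375996 0.03064622 0.21456173] [-1.79967622e+02  2.55178715e-02  9.00328307e+01]
[0.4735, 0.0803] (np.float64(278.8572910738429), np.float64(134.71174311588464))
[0.4257, -0.0038] (np.float64(232.68160109420432), np.float64(217.05768872540386))
[0.5012, 0.2954] (np.float64(313.4095649909614), np.float64(-135.0280842840424))
```

View pics/w1.png

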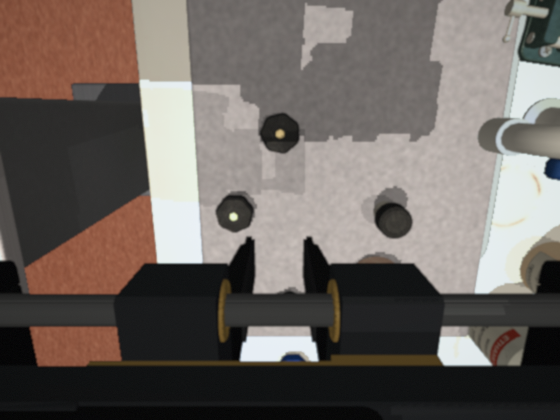

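The wrist view has knob0 at (280,133) and knob1 at (234,214), which matches the projections to within 3 px. I'll descend behind knob0.

```bash
python3 -m jog '{"claw":[26,26,26,26,26,26,26,26],"slide":[[0,0,0.04],[0,0,0.04],[0,0,0.04],[0,0,0.04],[0,0,0.02],[0,0,0.01],[0,0,0.008],[0,0,0]],"rotation":[[0,0,0],[0,0,0],[0,0,0],[0,0,0],[0,0,0],[0,0,0],[0,0,0],[0,0,0]]}'
python3 -m jog '{"claw":[26,26,26,26,26,26,26,26,26,26],"slide":[[0.01,0,0],[0.01,0,0],[0.01,0,0],[0.01,0,0],[0.01,0,0],[0.01,0,0],[0.01,0,0],[0.01,0,0],[0.01,0,0],[0,0,0]],"rotation":[[0,0,0],[0,0,0],[0,0,0],[0,0,0],[0,0,0],[0,0,0],[0,0,0],[0,0,0],[0,0,0],[0,0,0]]}'
python3 - <<'E'
from h import *
d,s=wsnap('w2.png'); snap('top','t2.png')
E
```

```text
t: 4.2
position: [0.4738, 0.0295, 0.0167]
tcp_rot: [-180.0, 0.0, 90.0]
ft_force: [-0.8, 0.2, -0.3]
grip_width: 0.0243
t: 5.2
position: [0.4736, 0.1214, 0.0165]
tcp_rot: [-180.0, -0.0, 90.1]
ft_force: [0.1, 0.2, -0.2]
grip_width: 0.0244
```

View pics/w2.png

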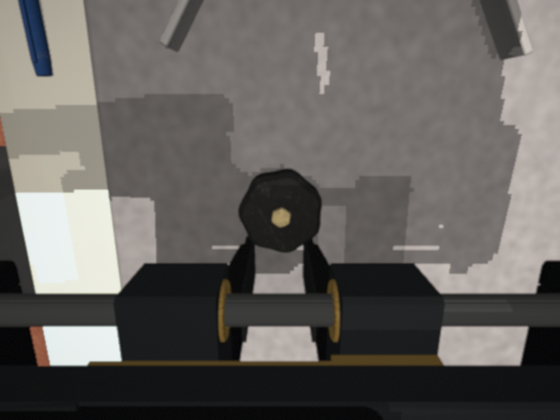

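The knob sits centred between the fingertips at (281,210), with the catch lips ahead at (180,25) and (510,30). I'll carry on into the catch.

```bash
python3 -m jog '{"claw":[26,26,26,26,26,26,26,26,26,26,26,26,26,26,26,26,26,26,26],"slide":[[0.01,0,0],[0.01,0,0],[0.01,0,0],[0.01,0,0],[0.01,0,0],[0.01,0.001,0],[0.01,0,0],[0.01,0.001,0],[0.01,0,0],[0.01,0.001,0],[0.01,0,0],[0.01,0.001,0],[0.01,0,0],[0.01,0,0],[0.01,0,0],[0.01,0,0],[0.01,0,0],[0.005,0,0],[0,0,0]],"rotation":[[0,0,0],[0,0,0],[0,0,0],[0,0,0],[0,0,0],[0,0,0],[0,0,0],[0,0,0],[0,0,0],[0,0,0],[0,0,0],[0,0,0],[0,0,0],[0,0,0],[0,0,0],[0,0,0],[0,0,0],[0,0,0],[0,0,0]]}'
python3 - <<'E'
from h import *
d,s=wsnap('w3.png'); snap('top','t3.png')
print([ (x,y,np.round(proj(d,[x,y,.033]))) for x,y in [(.478,.322)]])
E
```

```text
t: 7.2
position: [0.4777, 0.2958, 0.0167]
tcp_rot: [180.0, -0.0, 90.1]
ft_force: [0.1, 0.5, -0.0]
grip_width: 0.0246
[(0.478, 0.322, array([280., 220.]))]
```

View pics/w3.png

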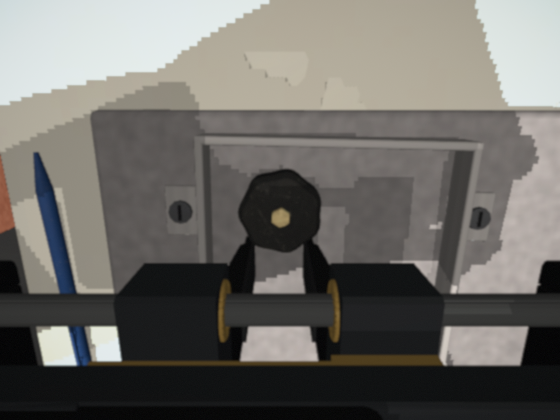

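Knob0 is at (281,216), or about y = 0.323, and is fully inside the walls. I'll retreat and go to knob1.

```bash
python3 -m jog '{"claw":[26,26,26,26,26,26,26,26,26,26,26,26,26,26,26,26,26],"slide":[[-0.01,0,0],[-0.015,0,0],[-0.015,0,0],[0,0,-0.02],[0,0,-0.02],[0,0,-0.02],[-0.038,-0.008,0],[-0.038,-0.008,0],[-0.038,-0.008,0],[-0.038,-0.008,0],[-0.038,-0.008,0],[-0.038,-0.008,0],[-0.038,-0.008,0],[-0.038,-0.009,0],[0,0,0],[0,0,0],[0,0,0]],"rotation":[[0,0,0],[0,0,0],[0,0,0],[0,0,0],[0,0,0],[0,0,0],[0,0,0],[0,0,0],[0,0,0],[0,0,0],[0,0,0],[0,0,0],[0,0,0],[0,0,0],[0,0,8.4],[0,0,8.4],[0,0,0]]}'
python3 - <<'E'
from h import *
d,s=wsnap('w4.png'); snap('top','t4.png')
print(proj(d,[.4257,-.0038,.033]))
E
```

```text
t: 9.0
position: [0.4121, -0.0502, 0.0765]
tcp_rot: [180.0, 0.0, 73.1]
ft_force: [-0.3, 0.3, 0.2]
grip_width: 0.0247
(np.float64(278.73815312931794), np.float64(154.17237579935312))
```

View pics/w4.png

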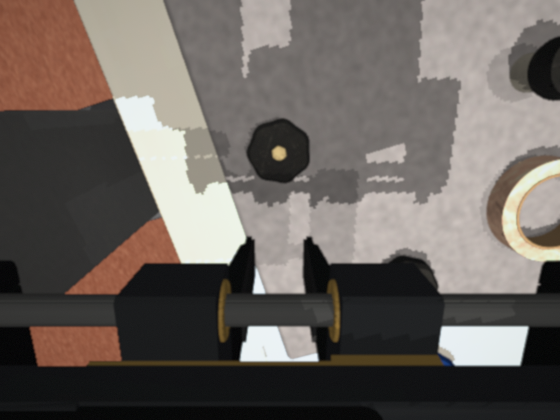

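```bash
python3 -m jog '{"claw":[26,26,26,26,26,26,26,26,26,26,26,26,26,26,26,26,26],"slide":[[0,0,0.03],[0,0,0.02],[0,0,0.01],[0,0,0],[0.01,0,0],[0.01,0,0],[0.01,0,0],[0.01,0,0],[0.012,0,0],[0.012,0,0],[0.012,0,0],[0.012,0,0],[0.012,0,0],[0.012,0,0],[0.012,0,0],[0.012,0,0],[0,0,0]],"rotation":[[0,0,0],[0,0,0],[0,0,0],[0,0,0],[0,0,0],[0,0,0],[0,0,0],[0,0,0],[0,0,0],[0,0,0],[0,0,0],[0,0,0],[0,0,0],[0,0,0],[0,0,0],[0,0,0],[0,0,0]]}'
python3 - <<'E'
from h import *
d,s=wsnap('w5.png')
E
```

```text
t: 10.8
position: [0.4525, 0.0827, 0.0167]
tcp_rot: [180.0, -0.0, 73.3]
ft_force: [0.2, 0.5, 0.4]
grip_width: 0.025
```

View pics/w5.png

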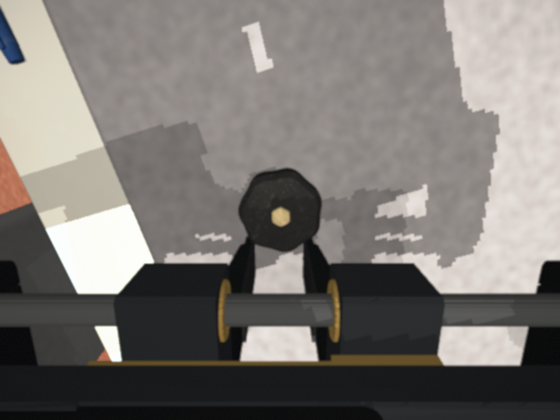

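```bash
python3 -m jog '{"claw":[26,26,26,26,26,26,26,26,26,26,26,26,26,26,26,26,26,26,26],"slide":[[0.012,0,0],[0.012,0.001,0],[0.012,0,0],[0.012,0.001,0],[0.012,0,0],[0.012,0.001,0],[0.012,0,0],[0.012,0.001,0],[0.012,0,0],[0.012,0.001,0],[0.012,0,0],[0.012,0.001,0],[0.012,0,0],[0.012,0.001,0],[0.012,0,0],[0.012,0,0],[0.012,0,0],[0.012,0,0],[0,0,0]],"rotation":[[0,0,0],[0,0,0],[0,0,0],[0,0,0],[0,0,0],[0,0,0],[0,0,0],[0,0,0],[0,0,0],[0,0,0],[0,0,0],[0,0,0],[0,0,0],[0,0,0],[0,0,0],[0,0,0],[0,0,0],[0,0,0],[0,0,0]]}'
python3 - <<'E'
from h import *
d,s=wsnap('w6.png')
E
```

```text
t: 12.75
position: [0.5217, 0.2876, 0.0169]
tcp_rot: [180.0, -0.0, 73.3]
ft_force: [0.7, 0.1, -0.7]
grip_width: 0.0248
```

View pics/w6.png

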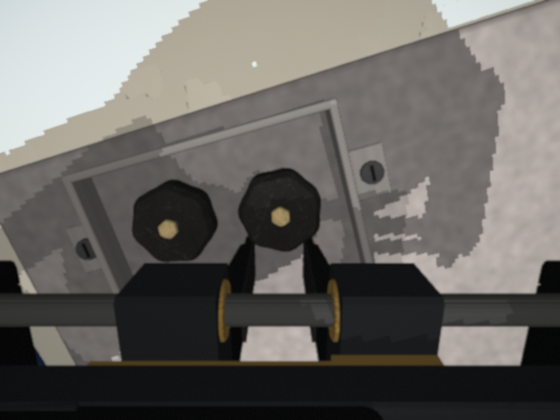

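Both knobs are inside, at (168,228) and (280,215). Next is knob2. I'll pass the tap with x no more than 0.47.

```bash
python3 -m jog '{"claw":[26,26,26,26,26,26,26,26,26,26,26,26,26,26,26,26,26,26,26,26],"slide":[[-0.01,0,0],[-0.015,0,0],[-0.015,0,0],[0,0,-0.02],[0,0,-0.02],[0,0,-0.02],[0,0,0],[0,0,0],[0,0,0],[-0.025,-0.02,0],[-0.025,-0.02,0],[-0.045,0,0],[-0.045,0,0],[-0.045,0,0],[-0.045,0,0],[-0.045,0,0],[-0.035,0.004,0],[-0.035,0.004,0],[-0.035,0.004,0],[-0.034,0.003,0]],"rotation":[[0,0,0],[0,0,0],[0,0,0],[0,0,0],[0,0,0],[0,0,0],[0,0,-8.4],[0,0,-8.4],[0,0,0],[0,0,0],[0,0,0],[0,0,0],[0,0,0],[0,0,0],[0,0,0],[0,0,0],[0,0,0],[0,0,0],[0,0,0],[0,0,0]]}'
python3 -m jog '{"claw":[26],"slide":[[0,0,0]],"rotation":[[0,0,0]]}'
python3 - <<'E'
from h import *
d,s=wsnap('w7.png'); d2=snap('top','t7.png')
print(proj(d,[.4848,-.1208,.033]))
cv2.imwrite('pics/t7z.png',cv2.resize(d2['image'][90:280,100:370,::-1],None,fx=2.9,fy=2.9,interpolation=cv2.INTER_CUBIC))
E
```

```text
t: 14.8
position: [0.4838, -0.1682, 0.0764]
tcp_rot: [-180.0, -0.0, 89.8]
ft_force: [0.0, -0.7, 0.0]
grip_width: 0.0244
t: 14.9
position: [0.4844, -0.1699, 0.0768]
tcp_rot: [180.0, 0.1, 89.6]
ft_force: [0.1, 0.6, 0.6]
grip_width: 0.0247
(np.float64(279.3701049723538), np.float64(153.04147395865857))
```

View pics/w7.png

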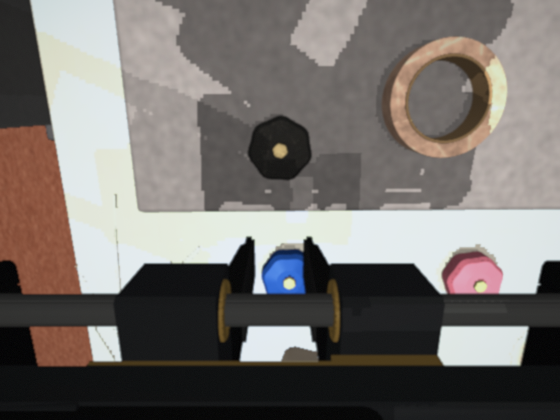

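View pics/t7z.png

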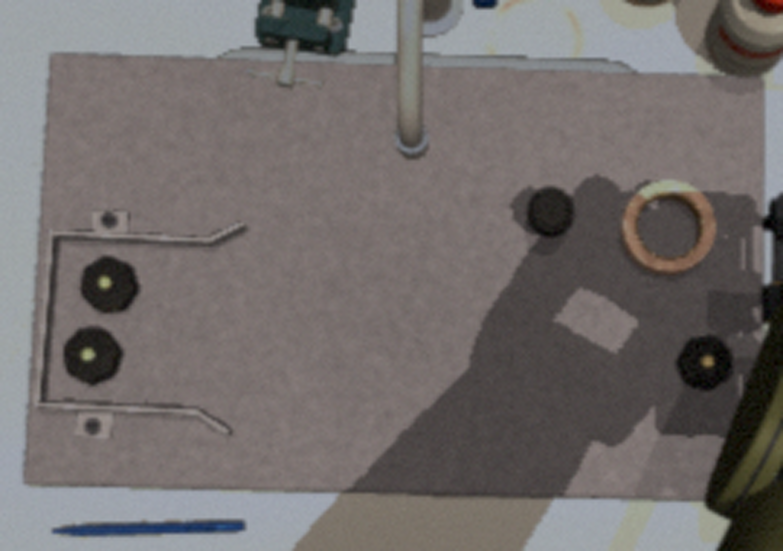

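```bash
python3 - <<'E'
from h import *
d,s=wsnap('w8.png'); print(ray(d,290,284,.021), ray(d,290,249,.018),ray(d,280,151,.033),s['tcp_rot'])
E
```

```text
[ 0.49130462 -0.21057028  0.021     ] [ 0.49125937 -0.18546415  0.018     ] [ 0.48445649 -0.11637747  0.033     ] [-1.79953846e+02 -4.15965285e-02  8.97786540e+01]
```

```bash
python3 -m jog '{"claw":[26,26,26,26,26,26,26,26,26,26,26,26,26,26,26,26,26,26,26],"slide":[[0.008,0,0],[0,0,0.03],[0,0,0.02],[0,0,0.01],[0,0,0],[0.01,0,0],[0.01,0,0],[0.01,0,0],[0.012,0,0],[0.012,0,0],[0.012,0,0],[0.012,0,0],[0.012,0,0],[0.012,0,0],[0.012,0,0],[0.012,0,0],[0.012,0,0],[0.012,0,0],[0,0,0]],"rotation":[[0,0,0],[0,0,0],[0,0,0],[0,0,0],[0,0,0],[0,0,0],[0,0,0],[0,0,0],[0,0,0],[0,0,0],[0,0,0],[0,0,0],[0,0,0],[0,0,0],[0,0,0],[0,0,0],[0,0,0],[0,0,0],[0,0,0]]}'
python3 - <<'E'
from h import *
d,s=wsnap('w9.png')
E
```

```text
t: 16.95
position: [0.4843, -0.0066, 0.0163]
tcp_rot: [-180.0, -0.1, 90.1]
ft_force: [0.2, -0.0, -0.3]
grip_width: 0.0248
```

View pics/w9.png

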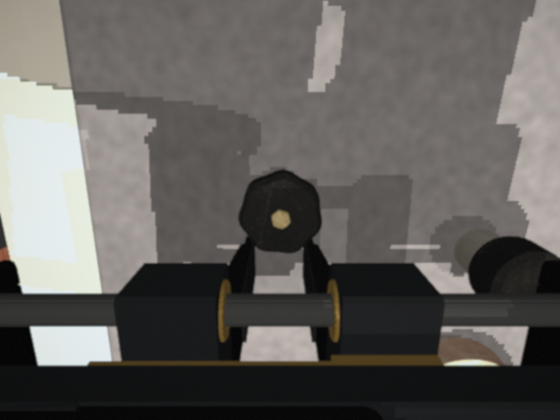

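```bash
python3 -m jog '{"claw":[26,26,26,26,26,26,26,26,26,26,26,26,26,26],"slide":[[0.012,0,0],[0.012,0,0],[0.012,0,0],[0.012,0,0],[0.012,0,0],[0.012,0,0],[0.012,0,0],[0.012,0,0],[0.012,0,0],[0.012,0,0],[0.012,0,0],[0.012,0,0],[0.012,0,0],[0,0,0]],"rotation":[[0,0,0],[0,0,0],[0,0,0],[0,0,0],[0,0,0],[0,0,0],[0,0,0],[0,0,0],[0,0,0],[0,0,0],[0,0,0],[0,0,0],[0,0,0],[0,0,0]]}'
python3 - <<'E'
from h import *
d,s=wsnap('w10.png')
E
```

```text
t: 18.4
position: [0.4847, 0.1491, 0.0168]
tcp_rot: [180.0, -0.0, 90.1]
ft_force: [0.5, 0.4, -0.6]
grip_width: 0.0245
```

View pics/w10.png

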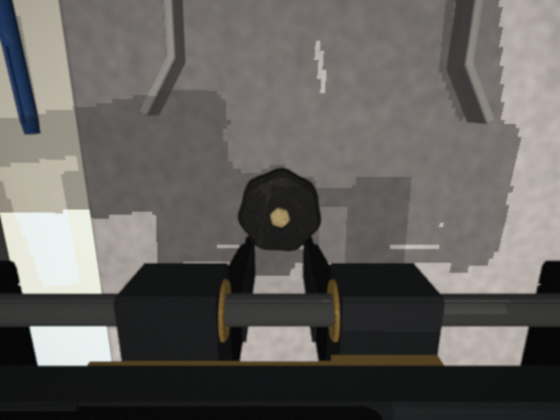

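The knob is still centred and heading between the lips at (150,110) and (485,120). Now the last stretch.

```bash
python3 -m jog '{"claw":[26,26,26,26,26,26,26,26,26,26,26,26,26],"slide":[[0.01,0.002,0],[0.01,0.002,0],[0.01,0.002,0],[0.01,0.002,0],[0.01,0.002,0],[0.01,0.002,0],[0.01,0.002,0],[0.01,0,0],[0.01,0,0],[0.008,0,0],[0.005,0,0],[0.003,0,0],[0,0,0]],"rotation":[[0,0,0],[0,0,0],[0,0,0],[0,0,0],[0,0,0],[0,0,0],[0,0,0],[0,0,0],[0,0,0],[0,0,0],[0,0,0],[0,0,0],[0,0,0]]}'
python3 - <<'E'
from h import *
d,s=wsnap('w11.png')
E
```

```text
t: 19.75
position: [0.4985, 0.2541, 0.0167]
tcp_rot: [-180.0, -0.0, 90.1]
ft_force: [0.4, -0.2, -0.2]
grip_width: 0.0252
```

View pics/w11.png

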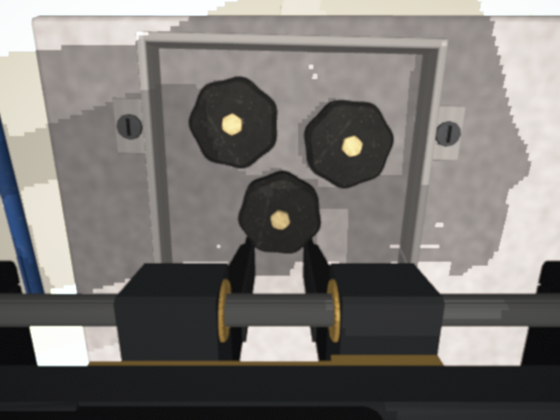

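All three knobs are inside. I'll retreat and verify from above.

```bash
python3 -m jog '{"claw":[26,26,26,26,26,26,26,26,26,26,26,26,26,26],"slide":[[-0.008,0,0],[-0.015,0,0],[-0.015,0,0],[0,0,-0.02],[0,0,-0.02],[0,0,-0.02],[-0.03,-0.02,0],[-0.03,-0.02,0],[-0.04,0,0],[-0.04,0,0],[-0.04,0,0],[-0.04,0,0],[0,0,0],[0,0,0]],"rotation":[[0,0,0],[0,0,0],[0,0,0],[0,0,0],[0,0,0],[0,0,0],[0,0,0],[0,0,0],[0,0,0],[0,0,0],[0,0,0],[0,0,0],[0,0,0],[0,0,0]]}'
python3 - <<'E'
from h import *
d=snap('top','t12.png'); im=d['image'][:,:,::-1]
cv2.imwrite('pics/t12z.png',cv2.resize(im[90:280,100:370],None,fx=2.9,fy=2.9,interpolation=cv2.INTER_CUBIC))
c,s=np.cos(1.5518),np.sin(1.5518)
h=im.astype(int); m=((h[:,:,2]-h[:,:,0]>25)&(h.max(2)>90)).astype(np.uint8); m[:165]=0;m[240:]=0;m[:,:117]=0;m[:,180:]=0
n,l,st,ce=cv2.connectedComponentsWithStats(m)
for i in range(1,n):
  p=ray(d,*ce[i],.033)[:2]; print(st[i][4],ce[i],p.round(4),((p-[.5012,.2954])@np.array([[c,-s],[s,c]])).round(4))
E
```

```text
t: 21.2
position: [0.4582, -0.0055, 0.0766]
tcp_rot: [-180.0, -0.0, 89.8]
ft_force: [0.5, 1.0, 0.6]
grip_width: 0.0243
13 [135.61538462 186.61538462] [0.5302 0.312 ] [ 0.0172 -0.0287]
11 [151.36363636 202.09090909] [0.4989 0.2781] [-0.0174  0.002 ]
12 [129.75       211.41666667] [0.4783 0.3211] [0.0252 0.0233]
```

View pics/t12z.png

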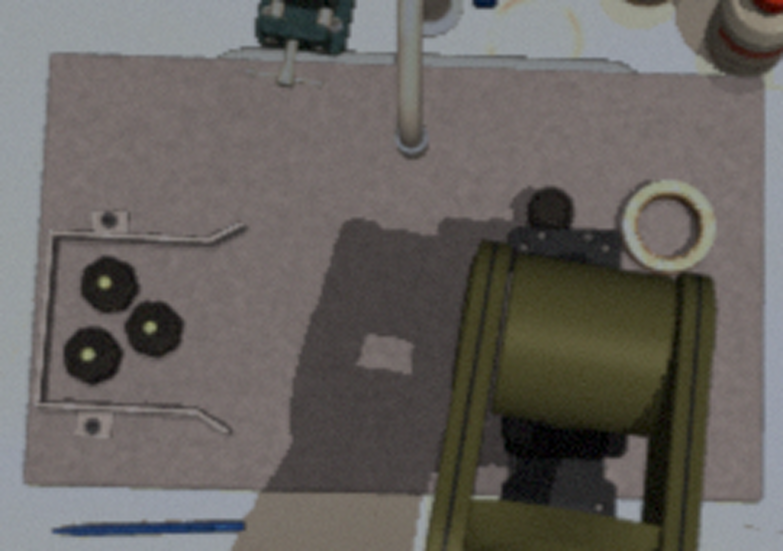

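The knob centres in the catch frame are (17,-29), (-17,2) and (25,23) mm. All are within the ±35 / ±40 mm limits. The eyepiece at (549,211) and the tape at (668,226) look unmoved.

```bash
python3 -c "
from cell import robot
print(robot.hand_in())"
```

```text
the job is handed in; nothing more can be done
None
```

All three knobs are flat and completely inside the catch. I pushed them in one at a time, cradled against two partly opened fingertips near the board, and lifted none of them. I handed the job in at about 21 s of the 72 s allowed.

- **Knob positions:** in the last top view the knob centres, in the catch frame, are about (25, 23), (17, -29) and (-17, 2) mm. That leaves at least 10 mm between every knob and the walls or mouth line, against a calibration error of about 2 mm.
- **Bystanders:** the tape is at the same pixel position as at the start. The eyepiece is too, though its near edge meets the arm in the last view. I did not measure the dish again, and the arm was never near it.
- **Forces:** the wrist force readings at the end of each move stayed around 1 N or less. The gripper was retracted and clear of everything when I handed in.

No check failed or disagreed.

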